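# Load a tape reel on its sprung spindle and lock it with a hairpin clip

### The job

Put the small reel of tape over the upright spindle of the tape stand so that it sits down on its collar, then lock it there: push the hairpin spring clip sideways across the bare neck of the spindle, between the reel and the spindle's head, until it snaps past its narrow throat and is fully home on the neck. Push gently: the spindle's carriage gives way on its spring meanwhile, but it must not be driven against its end stop, nor the clip rammed; let go of everything and leave the other things on the table where they are.

Things in the scene. Friction and masses are not known exactly. Their poses are not given: they have to be found in the camera images.
- stand: The tape stand, fixed to the table: a white bed 170 x 90 mm (x = -55 to +115 mm), 14 mm high, along which a carriage with an upright spindle slides on two rails. Origin: on the table, under the spindle axis when the carriage is at rest. x axis: along the bed, away from the robot; z up. An end block 48 mm high, 80 mm wide, stands at x = +98 to +112 mm.
- spindle: The carriage (50 x 56 mm, top 30 mm above the table) with its spindle. Origin on the table under the spindle axis, axes as the stand's. It gives only along the stand's +x, against a spring: 1 N to start it, 0.5 N more per mm, damped (about 0.08 N per mm/s), end stop at 27 mm (14.5 N), not to be reached: stay under 25 mm; it returns by itself. Rigid in all other directions.
- spindle_neck (a point): Point on the spindle axis at mid-height of its bare neck, 82.5 mm above the table; moves with the carriage. The shank is polished steel, 12 mm in diameter, vertical. The head above it is 20 mm in diameter, underside 89 mm above the table, tapering to 8 mm at its top at 100 mm. With the reel on, 13 mm of neck stay bare between the reel's top (76 mm) and the head.
- spindle_rest (a point): Point on the spindle axis on top of the collar (34 mm diameter) on which the reel rests, 40 mm above the table; moves with the carriage.
- reel: The small reel: a rigid white ring of wound tape, 56 mm outer diameter, 36 mm high, with a through bore of 25 mm, about 50 to 100 g; lies flat, bore upright. Origin: centre of its underside, z up.
- clip: The hairpin spring clip, 96 mm long, 42 g, lying flat: a black moulded grip and two 5 mm steel wire legs. Origin: below the seat, level with the grip's underside; x axis from the grip to the open mouth, z up. The legs' tips are at x = +24 mm, 22 mm clear between them; they close to a throat of 6.6 mm at x = +9 mm and open to a seat of 13.4 mm at x = 0; a middle wire ends at x = -7 mm.
- clip_seat (a point): Centre of the clip's seat, on the legs' centre lines, 2.5 mm above the clip's underside; axes as the clip's. Pushed along +x over the shank (best along the stand's +x), the legs spring apart; this takes 8 to 11 N while the spindle gives way 13 to 19 mm; then they snap shut past the shank and the force drops. Stop then. Home: within 2 mm of the axis, shank against the middle wire.
- clip_grip (a point): Centre of the clip's black grip, 53 mm behind the seat (clip x = -53 mm), 10 mm above its underside. The grip is a block 34 mm long (along the clip's x), 14 mm wide, 18 mm high; axes as the clip's.
- cone_a: Bystander: grey thread cone, 58 mm wide, 98 mm high. Origin: centre of its underside.
- cone_b: Bystander: white thread cone, 58 mm wide, 98 mm high. Origin: centre of its underside.
- weight: Bystander: round pattern weight with a knob, 60 mm wide, 62 mm high. Origin: centre of its underside.
- big_roll: Bystander: large white tape roll lying flat, 90 mm outer diameter, bore 48 mm, 24 mm high. Not the reel to load. Origin: centre of its underside.
- driver: Bystander: screwdriver lying on the table, about 200 mm long. Its x axis runs from handle to tip.
- oil: Bystander: small pale oil bottle with a black cap, 44 mm wide, 100 mm high. Origin: centre of its underside.
- bobbin_dish: Bystander: low grey dish with steel bobbins, 70 x 50 mm, 18 mm high. Origin: centre of its underside.
There are look-alikes about, which are no part of the job. Of the things like the clip, leave any that is green; of the rest the larger one is meant.

How it is judged:
On the way, in this order (a step that is already met when the one before it is completed fails the run):
1. the reel sits on the spindle's collar (horizontal distance between reel and spindle_rest below 0.008 m and z of reel in the frame of spindle_rest between -0.003 and 0.003 m and angle between reel's own z axis and vertical below 0.1 rad), for 0.2 s.
2. the clip has snapped home on the neck above the reel (all of step 1 and horizontal distance between clip_seat and spindle_neck below 0.004 m and z of clip_seat in the frame of spindle_neck between -0.0065 and 0.0065 m and angle between clip's own z axis and vertical below 0.35 rad), for 0.2 s.
At the end, for the whole second after the job is handed in: The reel sits on the collar of the spindle (axis within 8 mm, height within 3 mm, upright), the clip sits on the neck between reel and head with its seat within 4 mm of the spindle axis and 6.5 mm of the neck's middle height and tilted less than 0.35 rad, and both are released and at rest (all of step 2 and linear speed of each of clip, reel below 0.02 m/s); the robot touches nothing.
It fails at once if the carriage is driven against its end stop (x of spindle_neck in the frame of stand above 0.025 m).
It fails at once if the clip is rammed: contact forces of legs and wire on the spindle add up to more than 35 N (contact force between clip and spindle above 35 N).
It fails at once if a bystander is pushed more than 3 cm from its place (distance of any of cone_a, cone_b, weight, big_roll, driver, oil, bobbin_dish from where it was at the start of the episode above 0.03 m).
It also fails if it takes over 64 s, if anything falls off the work surface, if the arm or the gripper's body presses on something with over 40 N, if the wrist force passes 120 N, or if a joint passes its speed limit or range.

### The arm

A 6-joint arm with a two-finger parallel gripper is mounted at the origin on the work surface. World frame = base frame: x ahead of the robot, y to its left, z up, the work surface at z = 0. Lengths are in m, angles in rad, forces in N, time in s.
With the tool pointing down it reaches from about 0.35 to 0.975 m from the base axis. Payload 4.9 kg.
Tool frame: the origin (TCP) lies midway between the tips of the shut fingers; the grasp point (between the pads) lies behind it (manip.tcp_to_grasp is the z of the grasp point in the tool frame, in m); z points along the fingers, y is the direction in which the jaws open and shut (so a half turn about z gives the same grasp; the last joint's range is limited). The gripper opens to 85 mm and grips with 20 to 120 N. Pads are 22 mm wide; open, the fingers measure 114 mm over their backs; the gripper's body (76 mm by 85 mm) begins 54 mm behind the grasp point. The pads swing forward as they close: fully open they stand 13 mm farther back than shut.
Start: joints at [-1.312, 0.053, 1.613, -0, 1.476, -0.119], TCP at [0.231, -0.581, 0.231] pointing down, gripper open.
Joint ranges: [-3.01, 3.01], [-1.01, 2.22], [0.06, 2.58], [-1.02, 4.17], [0.09, 2.62], [-3.14, 3.14]. Speed limits (rad/s): [2.57, 2.57, 3.14, 3.14, 3.14, 3.14].

### API

Orientations are given as a unit quaternion [w, x, y, z].
In Python, from plant import status, vision, order, regions_of, manip gives the robot as it stands. The module is installed in compiled form; this text tells all that it offers.
- The arm moves only by the shell command python3 -m crank 'ROWS'. ROWS is JSON, one flat list of numbers, 5 for each row, row after row: the shift along the tool's x, y, z in mm, then the turn about the tool's z in degrees, then the opening in per cent of the stroke, from 0 (shut) to 100 (fully open). In form: [tx, ty, tz, yaw, fingers, tx, ty, tz, yaw, fingers, ...]. A call has exactly 10 rows; each row is the pose to reach, as a shift and turn from the pose commanded when the call began, along the tool's axes at that moment; what a row does not reach only later rows make up. A row lasts 1/10 s, in which the tool goes at most 50 mm and 8.59 degrees, less where a joint would pass 70% of its speed; a pose out of reach is approached as far as the arm can. A call with a gripper value outside its range is refused whole. The fingers move at their own pace and stop on an object; the grip force is fixed at half the most. Time passes only in rows, so rows that repeat a pose let the fingers close, or fill a call up. It gives the time, the measured TCP pose, the force and the opening at its end, in the units of the state.
- status.state(): the state, without advancing time (a new reading comes with each control period).
- vision.grab_frame(name): name is "side" or "top"; returns (picture, depth): 480x640x3 uint8, red, green, blue; 480x640 float32, m along the optical axis (not along the pixel's ray), 0 where there is no reading.
- vision.get_calibration(name): a dict with "camera_matrix" (3x3 intrinsics, pixels), "R" (3x3) and "t" (3): a world point X has camera coordinates R X + t. Camera axes: x right, y down, z forward; pixel columns grow to the right and rows downward; lengths in m; the calibration is good to about 2 mm. A picture is of the moment at which its call begins. get_calibration takes no time and is no camera call.
- order.job_done(): hands the job in, once; it reports no verdict.
Trained networks look in the newest picture that a camera, given by its name, has taken for a name from the list of things; names that differ only in an ending like _2 or _b are one class to them, and where a whole thing is asked for, a point or a joint stands for the part that bears it (a point fixed in the world has none). Each returns a list of dicts, best first, with "confidence" (0 to 1); they miss things now and then, are a little off and sometimes report something else, mostly with a low value. They report only what shows in the picture. A call takes as long as a camera call. They do not tell look-alikes from the thing itself.
- regions_of(camera, name): "region" (480x640 bool, what is visible of it) and "extent" ([centre column, centre row, width, height] in pixels, round what is visible of it).
The state is a dict: "time": time; "joint_pos": joint angles; "joint_vel": joint speeds; "joint_efforts": joint torques, N m; "tool_pos": TCP position; "tool_rot": TCP orientation; "contact_force": force on the tool from outside, world axes, zero at the start; "ft_torque": the same for the moment, N m; "gripper_width": opening from 0.0 (shut) to 1.0 (fully open).
Only numpy, scipy, OpenCV 4.12 (cv2) and the standard library are available. Lean on these libraries where they do the work, as an engineer would, in place of code of your own. Each camera call takes 0.05 s, during which the arm holds its last target. There are 200 camera calls.

## Working session

There is one attempt and no reset: what is moved stays moved. The work goes in short steps, Python scripts to look and compute and a shell command to move; the robot and the scene stay as the last step left them, time stands still between calls to the robot, and variables do not carry over. Pictures are saved under pics/ and viewed, on a budget of 10 in all, crops included, one or two more only if the job needs it, and the job is handed in when it is done.

```bash
mkdir -p pics
cat > h.py <<'E'
import numpy as np, cv2
from plant import status, vision, order, regions_of, manip
def world(cam,depth,mask):
    c=vision.get_calibration(cam);K=np.array(c["camera_matrix"]);R=np.array(c["R"]);t=np.array(c["t"])
    v,u=np.nonzero(mask&(depth>0));z=depth[v,u]
    P=np.stack([(u-K[0,2])/K[0,0]*z,(v-K[1,2])/K[1,1]*z,z],1)
    return (P-t)@R
def save(cam,name):
    p,d=vision.grab_frame(cam);cv2.imwrite("pics/"+name,p[:,:,::-1]);return p,d
E
python3 - <<'E'
from h import *
s=status.state();print(s["tool_pos"],s["tool_rot"],s["gripper_width"],manip.tcp_to_grasp)
for cam in("top","side"):
    p,d=save(cam,cam+"0.png");c=vision.get_calibration(cam);print(cam,"campos",-np.array(c["R"]).T@c["t"])
    for n in("stand","spindle","reel","clip"):
        for r in regions_of(cam,n):
            W=world(cam,d,r["region"])
            if len(W): print(n,round(r["confidence"],2),np.round(r["extent"]),len(W),np.round(np.median(W,0),3),np.round(np.percentile(W,[2,98],axis=0),3).tolist())
E
```

```text
[ 0.23041219 -0.5802989   0.23006323] [-1.03301468e-03  9.82207595e-01  1.87795552e-01 -5.91836977e-05] 1.0042056676508304 -0.0187
top campos [ 0.47791492 -0.00484858  1.27170365]
stand 0.64 [295. 226.  48.  70.] 2090 [0.664 0.065 0.017] [[0.583, 0.011, 0.009], [0.743, 0.118, 0.089]]
spindle 0.73 [297. 238.  20.  25.] 393 [0.633 0.056 0.032] [[0.611, 0.029, 0.023], [0.663, 0.084, 0.098]]
spindle 0.3 [413. 216.  22.  19.] 372 [ 0.693 -0.249  0.043] [[0.677, -0.285, -0.002], [0.726, -0.232, 0.091]]
reel 0.73 [222. 282.  21.  23.] 398 [0.509 0.257 0.034] [[0.482, 0.23, -0.002], [0.537, 0.281, 0.04]]
clip 0.55 [414. 304.  15.  30.] 154 [ 0.448 -0.242  0.008] [[0.419, -0.269, -0.003], [0.493, -0.228, 0.021]]
side campos [ 0.56971506 -0.69400863  0.8675144 ]
stand 0.68 [339. 236.  78.  57.] 2384 [0.665 0.052 0.019] [[0.582, 0.006, 0.007], [0.743, 0.115, 0.07]]
spindle 0.59 [328. 234.  30.  35.] 529 [0.632 0.049 0.033] [[0.607, 0.025, 0.02], [0.66, 0.081, 0.098]]
reel 0.65 [271. 186.  19.  27.] 443 [0.511 0.241 0.033] [[0.485, 0.227, 0.003], [0.536, 0.279, 0.04]]
reel 0.21 [339. 236.  78.  58.] 2506 [0.664 0.052 0.019] [[0.58, 0.006, 0.003], [0.746, 0.116, 0.075]]
clip 0.88 [250. 369.  53.  21.] 441 [ 0.455 -0.247  0.006] [[0.416, -0.268, -0.001], [0.502, -0.233, 0.021]]
clip 0.53 [318. 374.  27.  18.] 196 [ 0.596 -0.274  0.005] [[0.567, -0.288, -0.001], [0.615, -0.259, 0.015]]
clip 0.16 [397. 256.  15.  70.] 534 [ 0.791 -0.029  0.023] [[0.774, -0.079, -0.0], [0.816, 0.105, 0.029]]
```

Run:
```python
import cv2
t=cv2.imread("pics/top0.png");s=cv2.imread("pics/side0.png")
cv2.imwrite("pics/t.png",cv2.resize(t[150:390,170:490],(800,600),interpolation=cv2.INTER_CUBIC))
cv2.imwrite("pics/s.png",cv2.resize(s[150:420,200:480],(622,600),interpolation=cv2.INTER_CUBIC))
```

```text
(no output)
```

View pics/t.png

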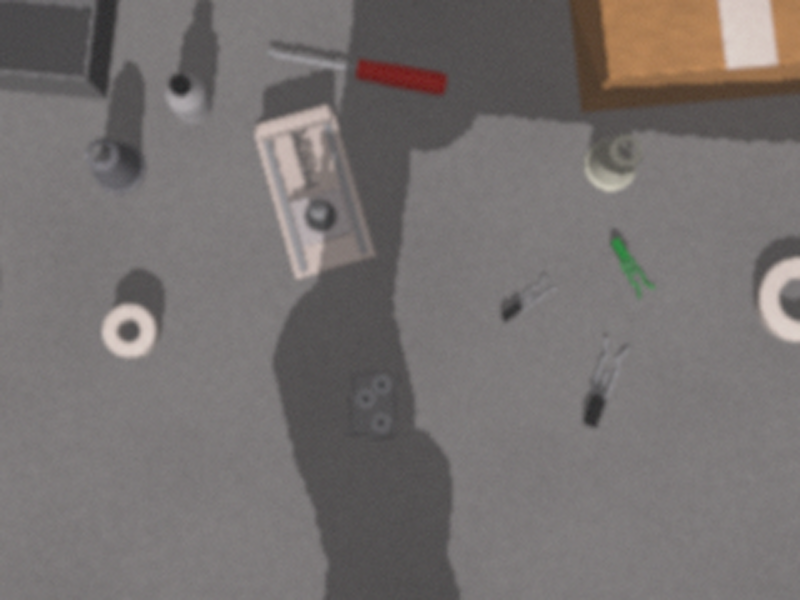

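View pics/s.png

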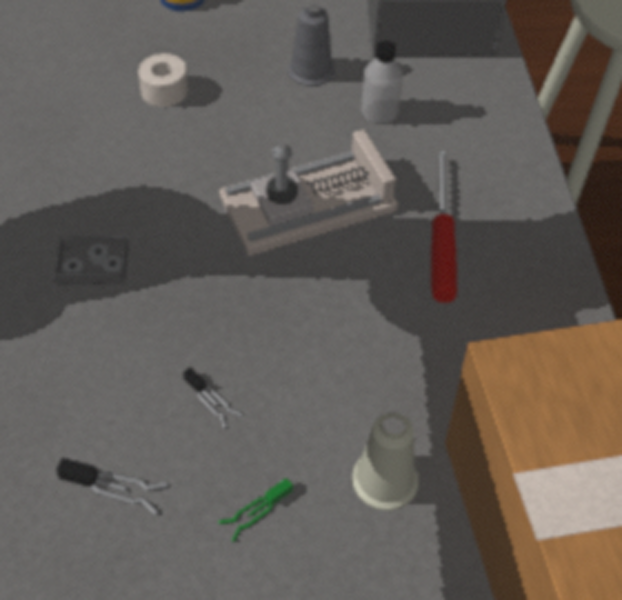

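The top crop shows the white reel at (129,330), the stand with its spindle at (320,213), and the large black clip with its grip at (594,410) and mouth up at (615,340). The smaller black clip and the green one are decoys. The side crop agrees. Next I'll measure precisely.

```bash
cat >> h.py <<'E'
def best(cam,n,near=None):
    c=[]
    for r in regions_of(cam,n):
        c.append(r)
    return c
def measure(cam,what=("reel","stand","spindle","clip")):
    p,d=vision.grab_frame(cam)
    if "reel" in what:
        for r in regions_of(cam,"reel")[:1]:
            W=world(cam,d,r["region"]);T=W[(W[:,2]>np.percentile(W[:,2],90)-.006)]
            c,rad=cv2.minEnclosingCircle(T[:,:2].astype(np.float32));print(cam,"reel",np.round(c,4),round(rad,4),"ztop",round(np.median(T[:,2]),4),len(T))
    if "stand" in what:
        for r in regions_of(cam,"stand")[:1]:
            W=world(cam,d,cv2.dilate(r["region"].astype(np.uint8),np.ones((5,5)))>0)
            B=W[(W[:,2]>.008)&(W[:,2]<.018)];q=cv2.minAreaRect(B[:,:2].astype(np.float32));print(cam,"bed",np.round(q[0],4),np.round(q[1],4),round(q[2],2),len(B))
            E=W[(W[:,2]>.042)&(W[:,2]<.054)&(W[:,0]>.7)]
            if len(E)>8:
                q=cv2.minAreaRect(E[:,:2].astype(np.float32));print(cam,"endblock",np.round(q[0],4),np.round(q[1],4),round(q[2],2))
    if "spindle" in what:
        for r in regions_of(cam,"spindle")[:1]:
            W=world(cam,d,cv2.dilate(r["region"].astype(np.uint8),np.ones((5,5)))>0)
            H=W[W[:,2]>.084];c,rad=cv2.minEnclosingCircle(H[:,:2].astype(np.float32));print(cam,"head",np.round(c,4),round(rad,4),H.mean(0).round(4),len(H))
            H=W[(W[:,2]>.025)&(W[:,2]<.034)];q=cv2.minAreaRect(H[:,:2].astype(np.float32));print(cam,"carr",np.round(q[0],4),np.round(q[1],4),round(q[2],2))
    if "clip" in what:
        for r in regions_of(cam,"clip"):
            m=r["region"];W=world(cam,d,m)
            if len(W)<80 or np.hypot(*(np.median(W,0)[:2]-[.45,-.245]))>.05: continue
            m=cv2.dilate(m.astype(np.uint8),np.ones((5,5)))>0
            W=world(cam,d,m);g=p.max(2)[m&(d>0)]
            G=W[(W[:,2]>.013)&(W[:,2]<.026)];q=cv2.minAreaRect(G[:,:2].astype(np.float32));print(cam,"grip",np.round(q[0],4),np.round(q[1],4),round(q[2],2),G.mean(0).round(4),len(G))
            L=W[(W[:,2]>.0015)];v=cv2.fitLine(L[:,:2].astype(np.float32),cv2.DIST_HUBER,0,.01,.01).ravel();print("axis deg",np.degrees(np.arctan2(v[1],v[0])).round(1),v[2:].round(4),"span",np.ptp((L[:,:2]-v[2:])@v[:2]).round(4), "raised", np.percentile(W[:,2],[2,98]).round(4))
E
python3 - <<'E'
from h import *
measure("top");measure("side")
E
```

```text
top reel [0.512  0.2565] 0.0278 ztop 0.0365 246
top bed [0.6639 0.0657] [0.1684 0.0898] 16.87 1075
top endblock [0.7359 0.0879] [0.0148 0.0793] 17.31
top head [0.6364 0.0573] 0.0099 [0.6358 0.0573 0.0953] 47
top carr [0.6364 0.0547] [0.0502 0.0607] 17.32
top grip [ 0.4491 -0.245 ] [0.0136 0.0694] 65.82 [ 0.4334 -0.2377  0.0181] 68
axis deg -21.7 [ 0.4491 -0.2425] span 0.1018 raised [-0.0052  0.0208]
side reel [0.6334 0.055 ] 0.0101 ztop 0.0941 67
side bed [0.6612 0.0647] [0.1689 0.0937] 16.93 1065
side endblock [0.7336 0.086 ] [0.0157 0.0821] 16.67
side head [0.6334 0.055 ] 0.0101 [0.633  0.0519 0.0958] 51
side carr [0.6371 0.0561] [0.0583 0.0578] 15.52
side grip [ 0.4305 -0.239 ] [0.0155 0.0345] 70.17 [ 0.4306 -0.2399  0.0181] 135
axis deg -15.9 [ 0.4477 -0.2458] span 0.105 raised [-0.002   0.0204]
```

```bash
cat >> h.py <<'E'
def pose():
    s=status.state();w,x,y,z=s["tool_rot"]
    th=2*np.arctan2(y,x);th=(th+np.pi)%(2*np.pi)-np.pi
    return np.array(s["tool_pos"]),th,s
def delta(x,y,z,th_deg):
    p,th,s=pose();d=np.array([x,y,z])-p;c,sn=np.cos(th),np.sin(th)
    yaw=(np.degrees(th)-th_deg+90)%180-90
    print("t",round(s["time"],2),"pos",p.round(4),"th",np.degrees(th).round(2),"F",np.round(s["contact_force"],1),"w",round(s["gripper_width"],3))
    print("-> tx ty tz yaw",np.round([1e3*(c*d[0]+sn*d[1]),1e3*(sn*d[0]-c*d[1]),-1e3*d[2],yaw],1))
E
python3 -c "
from h import *
delta(.5115,.256,.12,17)"
```

```text
t 1.0 pos [ 0.2305 -0.5809  0.2313] th 21.64 F [ 0.3 -0.7  0.2] w 1.001
-> tx ty tz yaw [ 569.8 -674.3  111.3    4.6]
```

```bash
python3 -m crank '[570,-674,0,4.6,100,570,-674,0,4.6,100,570,-674,0,4.6,100,570,-674,0,4.6,100,570,-674,0,4.6,100,570,-674,0,4.6,100,570,-674,0,4.6,100,570,-674,0,4.6,100,570,-674,0,4.6,100,570,-674,0,4.6,100]'; python3 -c "
from h import *
delta(.5115,.256,.12,17)"
```

```text
time: 2.0
tool_pos: [0.3901, -0.1051, 0.2317]
tool_rot: [0.0, 0.989, 0.148, 0.001]
contact_force: [1.1, -0.5, 0.2]
gripper_width: 0.999
t 2.0 pos [ 0.3901 -0.1051  0.2317] th 17.02 F [ 1.1 -0.5  0.2] w 0.999
-> tx ty tz yaw [ 221.8 -309.7  111.7    0. ]
```

```bash
python3 -m crank '[222,-310,0,0,100,222,-310,0,0,100,222,-310,0,0,100,222,-310,0,0,100,222,-310,0,0,100,222,-310,0,0,100,222,-310,0,0,100,222,-310,0,0,100,222,-310,40,0,100,222,-310,80,0,100]'; python3 -c "
from h import *
delta(.5115,.256,.006,17)"
```

```text
time: 3.0
tool_pos: [0.5126, 0.2563, 0.1522]
tool_rot: [-0.0, 0.989, 0.149, 0.002]
contact_force: [0.9, -1.0, -1.3]
gripper_width: 0.998
t 3.0 pos [0.5126 0.2563 0.1522] th 17.17 F [ 0.9 -1.  -1.3] w 0.998
-> tx ty tz yaw [-1.100e+00 -1.000e-01  1.462e+02  2.000e-01]
```

```bash
python3 -m crank '[-1,0,40,0,100,-1,0,80,0,100,-1,0,115,0,100,-1,0,135,0,100,-1,0,144,0,100,-1,0,144,0,100,-1,0,144,0,40,-1,0,144,0,40,-1,0,144,0,40,-1,0,144,0,40]';  python3 -m crank '[0,0,0,0,40,0,0,0,0,40,0,0,0,0,40,0,0,-15,0,40,0,0,-50,0,40,0,0,-90,0,40,0,0,-120,0,40,0,0,-130,0,40,0,0,-130,0,40,0,0,-130,0,40]'
python3 - <<'E'
from h import *
delta(.635,.0565,.13,17)
p,d=save("side","s1.png")
cv2.imwrite("pics/s1c.png",cv2.resize(p[120:300,200:440,::-1],(720,540)))
for cam in("top","side"): measure(cam,("reel",))
E
```

```text
time: 4.0
tool_pos: [0.5121, 0.2549, 0.0096]
tool_rot: [-0.0, 0.989, 0.148, 0.002]
contact_force: [-0.4, 0.3, 7.3]
gripper_width: 0.626
time: 5.0
tool_pos: [0.5091, 0.2538, 0.1356]
tool_rot: [0.0, 0.989, 0.148, -0.001]
contact_force: [0.1, -0.1, -1.8]
gripper_width: 0.626
t 5.0 pos [0.5091 0.2538 0.1356] th 17.05 F [ 0.1 -0.1 -1.8] w 0.626
-> tx ty tz yaw [ 62.5 225.5   5.6   0. ]
top reel [ 0.435  -0.2381] 0.0157 ztop 0.0184 55
side reel [0.4983 0.2492] 0.0251 ztop 0.1624 104
```

View pics/s1c.png

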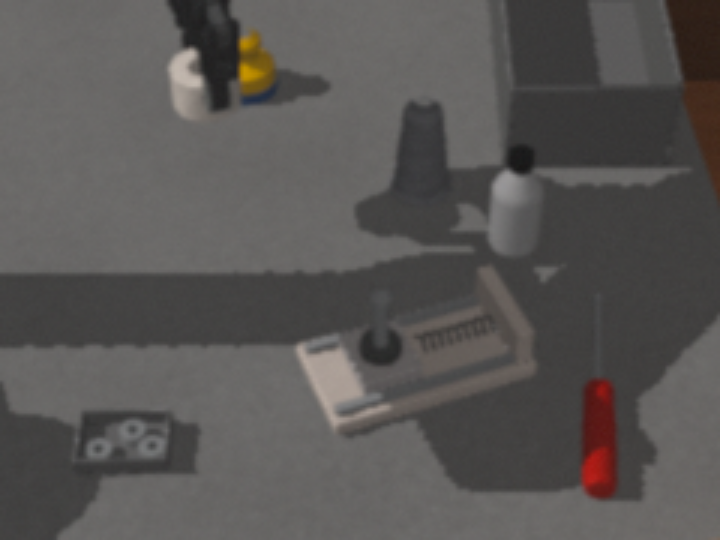

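Reel is lifted at (200,85) between the fingers, and the spindle is clear at (380,320). Moving over the spindle.

```bash
python3 -m crank '[15,45,-5,0,40,25,90,-5,0,40,38,135,-5,0,40,50,180,-5,0,40,60,215,-5,0,40,62.5,225.5,-5,0,40,62.5,225.5,-5,0,40,62.5,225.5,-5,0,40,62.5,225.5,-5,0,40,62.5,225.5,-5,0,40]'
python3 - <<'E'
from h import *
delta(.635,.0565,.05,17)
for cam in("side","top"):
    p,d=save(cam,cam+"2.png")
    for r in regions_of(cam,"reel")[:2]:
        W=world(cam,d,r["region"]);W=W[W[:,2]>.11]
        if len(W)>20:print(cam,r["confidence"],np.percentile(W,[1,50,99],axis=0).round(4).tolist(),len(W), r["extent"])
    c=vision.get_calibration(cam);K,R,t=[np.array(c[k]) for k in("camera_matrix","R","t")]
    for q in([.635,.0565,.1],[.635,.0565,.13],[.635,.0565,.166]):
        X=R@q+t;print(q,(K@X/X[2])[:2].round(1))
p=cv2.imread("pics/side2.png");cv2.imwrite("pics/s2c.png",cv2.resize(p[170:270,270:390],(720,600)))
E
```

```text
time: 6.25
tool_pos: [0.6354, 0.0583, 0.1422]
tool_rot: [-0.0, 0.989, 0.149, -0.0]
contact_force: [0.3, 0.2, -0.5]
gripper_width: 0.63
t 6.25 pos [0.6354 0.0583 0.1422] th 17.15 F [ 0.3  0.2 -0.5] w 0.63
-> tx ty tz yaw [-1.   1.6 92.2  0.2]
side 0.53 [[0.6067, 0.0266, 0.1358], [0.6222, 0.0427, 0.1638], [0.6414, 0.0818, 0.1726]] 353 [323.4, 197.4, 21.0, 33.2]
[0.635, 0.0565, 0.1] [327.  215.7]
[0.635, 0.0565, 0.13] [327.  206.1]
[0.635, 0.0565, 0.166] [327.1 194. ]
[0.635, 0.0565, 0.1] [296.7 232.8]
[0.635, 0.0565, 0.13] [296.1 231.2]
[0.635, 0.0565, 0.166] [295.4 229.1]
```

View pics/s2c.png

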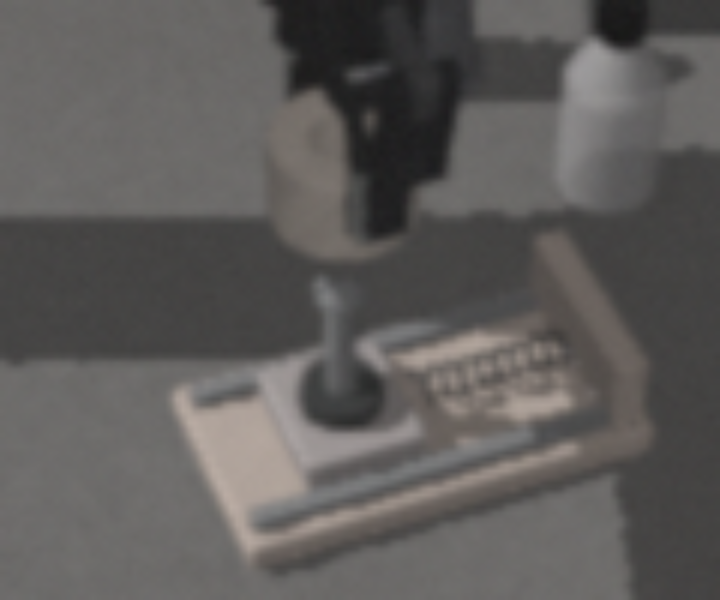

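Reel centre column (338 in the crop) lines up with the spindle (336), so I'll lower it slowly.

```bash
python3 -m crank '[-0.5,1,15,0,40,-0.5,1,28,0,40,-0.5,1,34,0,40,-0.5,1,40,0,40,-0.5,1,46,0,40,-0.5,1,52,0,40,-0.5,1,58,0,40,-0.5,1,63,0,40,-0.5,1,68,0,40,-0.5,1,68,0,40]'; python3 -c "
from h import *
delta(.635,.0565,.05,17)
"
```

```text
time: 7.45
tool_pos: [0.6353, 0.0558, 0.0733]
tool_rot: [-0.0, 0.989, 0.148, -0.001]
contact_force: [-0.3, -0.3, -1.1]
gripper_width: 0.628
t 7.45 pos [0.6353 0.0558 0.0733] th 17.05 F [-0.3 -0.3 -1.1] w 0.628
-> tx ty tz yaw [-0.1 -0.7 23.3  0. ]
```

```bash
python3 -m crank '[0,0,6,0,40,0,0,11,0,40,0,0,15,0,40,0,0,18,0,40,0,0,20,0,40,0,0,22,0,40,0,0,23,0,40,0,0,23.5,0,40,0,0,23.5,0,40,0,0,23.5,0,40]'
```

```text
time: 8.45
tool_pos: [0.636, 0.0558, 0.0509]
tool_rot: [0.0, 0.989, 0.148, 0.0]
contact_force: [0.3, -0.4, -0.8]
gripper_width: 0.627
```

```bash
python3 -m crank '[0,0,0.7,0,40,0,0,1.4,0,40,0,0,1.4,0,40,0,0,1.4,0,85,0,0,1.4,0,100,0,0,1.4,0,100,0,0,1.4,0,100,0,0,-25,0,100,0,0,-65,0,100,0,0,-110,0,100]'
python3 - <<'E'
from h import *
delta(.433,-.2385,.2,-20)
p,d=save("side","side3.png");cv2.imwrite("pics/s3c.png",cv2.resize(p[170:270,270:390,::-1],(720,600)))
for r in regions_of("side","reel")[:2]:
    W=world("side",d,r["region"]);T=W[(W[:,2]>.07)&(W[:,2]<.081)];print(r["confidence"],cv2.minEnclosingCircle(T[:,:2].astype(np.float32)) if len(T)>5 else 0,np.median(T[:,2]),r["extent"])
E
```

```text
time: 9.45
tool_pos: [0.6346, 0.0558, 0.1601]
tool_rot: [-0.0, 0.989, 0.148, -0.002]
contact_force: [0.5, 0.3, 0.3]
gripper_width: 1.001
t 9.45 pos [0.6346 0.0558 0.1601] th 17.04 F [0.5 0.3 0.3] w 1.001
-> tx ty tz yaw [-279.   222.3  -39.9   37. ]
0.83 ((0.6352561712265015, 0.054019905626773834), 0.02847166173160076) 0.07661915857433532 [326.4, 227.9, 24.0, 30.9]
0.63 0 nan [302.1, 464.1, 52.4, 31.7]
  return _methods._mean(a, axis=axis, dtype=dtype,
  ret = ret.dtype.type(ret / rcount)
```

View pics/s3c.png

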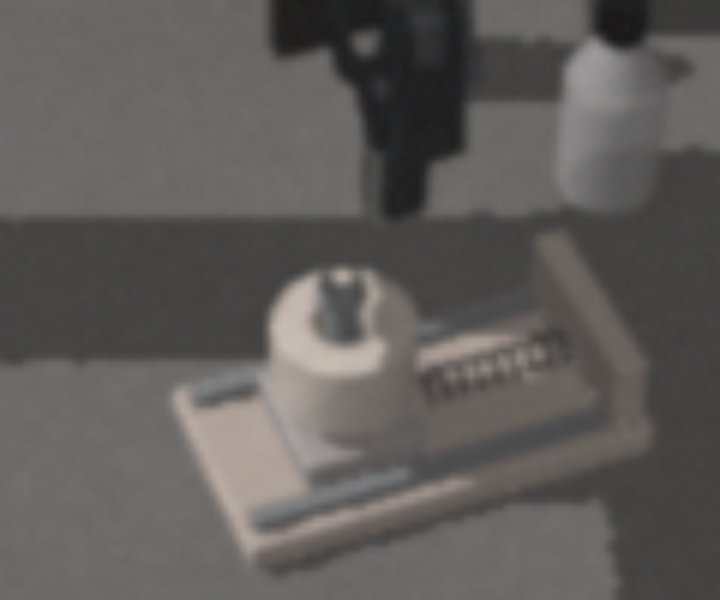

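Reel is seated with the head poking out at (343,300); its measured top is 76.6 mm. Heading for the clip while refining its yaw from the existing pictures.

```bash
python3 -m crank '[-25,20,-40,8,100,-60,48,-40,16,100,-95,76,-40,24,100,-130,104,-40,32,100,-165,132,-40,37,100,-200,160,-40,37,100,-235,188,-40,37,100,-265,212,-40,37,100,-279,222,-40,37,100,-279,222,-40,37,100]'
python3 - <<'E'
from h import *
out=np.zeros(0)
for cam in("side","top"):
    p,d=vision.grab_frame(cam)
    m=np.zeros(d.shape,bool)
    for r in regions_of(cam,"clip"):
        W=world(cam,d,r["region"])
        if len(W)>60 and np.hypot(*(np.median(W,0)[:2]-[.45,-.245]))<.04: m|=r["region"];print(cam,r["confidence"],len(W))
    if not m.any(): continue
    W=world(cam,d,cv2.dilate(m.astype(np.uint8),np.ones((3,3)))>0)
    G=W[(W[:,2]>.013)&(W[:,2]<.03)]
    q=cv2.minAreaRect(G[:,:2].astype(np.float32));print("grip rect",q,len(G))
    g=np.array([.432,-.2385]);a=np.radians(-20);e=np.array([np.cos(a),np.sin(a)]);n=np.array([-e[1],e[0]])
    L=W[(W[:,2]>.0015)]-[*g,0];x=L[:,:2]@e;y=L[:,:2]@n
    for lo in range(-20,85,10):
        k=(x>=lo/1e3)&(x<(lo+10)/1e3)
        if k.any():print(lo,k.sum(),"y min/mid/max mm",(1e3*np.array([y[k].min(),(y[k].min()+y[k].max())/2,y[k].max()])).round(1),"z",(1e3*np.median(L[k,2])).round(1))
delta(.432,-.2385,.004,-20)
E
```

```text
time: 10.55
tool_pos: [0.433, -0.2398, 0.2006]
tool_rot: [0.0, 0.985, -0.175, -0.0]
contact_force: [-0.4, 0.4, -0.8]
gripper_width: 0.999
side 0.64 441
grip rect ((0.4307328462600708, -0.23911896347999573), (0.015030298382043839, 0.034686438739299774), 71.08180236816406) 134
-20 42 y min/mid/max mm [-9.1  3.  15. ] z 17.5
-10 53 y min/mid/max mm [-8.7  3.7 16. ] z 17.2
0 56 y min/mid/max mm [-8.3  3.6 15.5] z 17.2
10 66 y min/mid/max mm [-12.5  -1.8   9. ] z 8.4
20 47 y min/mid/max mm [-13.9  -0.3  13.3] z 5.3
30 46 y min/mid/max mm [-13.    0.3  13.6] z 4.6
40 43 y min/mid/max mm [-13.6   0.   13.7] z 4.8
50 34 y min/mid/max mm [-13.6  -0.9  11.7] z 4.9
60 37 y min/mid/max mm [-15.2  -1.   13.2] z 4.7
70 33 y min/mid/max mm [-17.2  -0.5  16.2] z 4.5
t 10.75 pos [ 0.4347 -0.2375  0.2007] th -19.89 F [0.6 0.6 0.2] w 1.002
-> tx ty tz yaw [-2.200e+00  1.900e+00  1.967e+02  1.000e-01]
```

```bash
python3 -m crank '[-1.5,1,45,0,100,-1.5,1,90,0,80,-1.5,1,130,0,60,-1.5,1,165,0,60,-1.5,1,185,0,60,-1.5,1,193,0,60,-1.5,1,195.5,0,60,-1.5,1,195.5,0,60,-1.5,1,195.5,0,30,-1.5,1,195.5,0,0]'; python3 -m crank '[0,0,0,0,0,0,0,0,0,0,0,0,0,0,0,0,0,0,0,0,0,0,0,0,0,0,0,0,0,0,0,0,-8,0,0,0,0,-20,0,0,0,0,-40,0,0,0,0,-40,0,0]'
python3 - <<'E'
from h import *
delta(.5,-.1,.2,-17)
p,d=save("side","side4.png");cv2.imwrite("pics/s4c.png",cv2.resize(p[310:410,200:320,::-1],(720,600)))
E
```

```text
time: 11.75
tool_pos: [0.4335, -0.2393, 0.0068]
tool_rot: [0.001, 0.985, -0.173, 0.001]
contact_force: [0.1, 0.1, -0.0]
gripper_width: 0.27
time: 12.75
tool_pos: [0.4344, -0.2401, 0.0486]
tool_rot: [0.001, 0.985, -0.173, 0.003]
contact_force: [1.0, -0.3, 0.2]
gripper_width: 0.142
t 12.75 pos [ 0.4344 -0.2401  0.0486] th -19.95 F [ 1.  -0.3  0.2] w 0.142
-> tx ty tz yaw [  13.8 -154.1 -151.4   -3. ]
```

View pics/s4c.png

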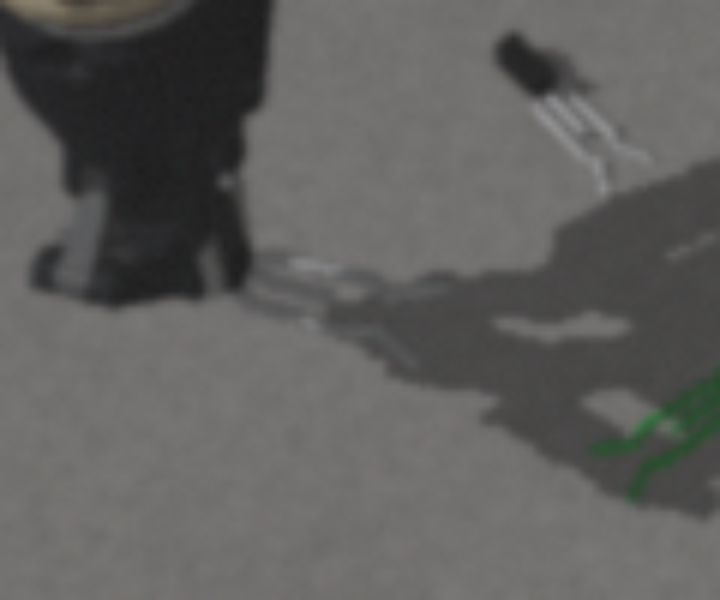

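Clip is held, legs protruding level at (330,290), both decoys undisturbed. Moving to the pre-insertion pose, aligned with the stand.

```bash
python3 -c "
from h import *
delta(.5365,.0259,.11,17)"; python3 -m crank '[0,0,-40,0,0,0,0,-65,0,0,0,-40,-65,-8,0,0,-80,-65,-16,0,0,-120,-65,-24,0,0,-160,-65,-32,0,2,-200,-65,-37,0,4,-240,-65,-37,0,5,-280,-65,-37,0,5,-280,-65,-37,0]'; python3 -c "
from h import *
delta(.5365,.0259,.11,17)"
```

```text
t 12.8 pos [ 0.4336 -0.2395  0.0472] th -19.96 F [ 0.   0.6 -0.7] w 0.143
-> tx ty tz yaw [   6.1 -284.6  -62.8  -37. ]
time: 13.8
tool_pos: [0.5331, 0.0266, 0.1094]
tool_rot: [-0.001, 0.989, 0.151, -0.0]
contact_force: [-0.5, -0.2, 0.8]
gripper_width: 0.145
t 13.8 pos [0.5331 0.0266 0.1094] th 17.33 F [-0.5 -0.2  0.8] w 0.145
-> tx ty tz yaw [ 3.   1.6 -0.6  0.3]
```

```bash
python3 -m crank '[2,1,5,0,0,2,1,12,0,0,2,1,18,0,0,2,1,21.5,0,0,2,1,21.5,0,0,2,1,21.5,0,0,2,1,21.5,0,0,2,1,21.5,0,0,2,1,21.5,0,0,2,1,21.5,0,0]'
cat >> h.py <<'E'
def rel(cam,name):
    p,d=save(cam,name);m=np.ones(d.shape,bool);W=world(cam,d,m)
    a=np.radians(17);e=np.array([np.cos(a),np.sin(a)]);n=np.array([-e[1],e[0]])
    q=W[:,:2]-[.635,.0565];x=1e3*q@e;y=1e3*q@n;z=1e3*W[:,2]
    k=(abs(x)<16)&(abs(y)<16)&(z>91)&(z<103);print(cam,"head x,y",x[k].min().round(1),x[k].max().round(1),y[k].min().round(1),y[k].max().round(1),k.sum())
    for lo in range(-50,0,6):
        k=(x>=lo)&(x<lo+6)&(abs(y)<24)&(z>78.5)&(z<96)
        if k.sum()>1:
            print(lo,k.sum(),"y",np.sort(y[k]).round(0).tolist()[:40],"z med",np.median(z[k]).round(1),z[k].max().round(1))
    k=(abs(x)<26)&(abs(y)<26)&(z>70)&(z<79);print("reel top z",np.median(z[k]),k.sum())
E
python3 - <<'E'
from h import *
delta(.5365,.0259,.088,17)
rel("top","top5.png");rel("side","side5.png")
p=cv2.imread("pics/side5.png");q=cv2.imread("pics/top5.png")
cv2.imwrite("pics/c5.png",np.hstack([cv2.resize(p[180:260,280:360],(400,400)),cv2.resize(q[200:260,265:325],(400,400))]))
E
```

```text
time: 14.8
tool_pos: [0.5351, 0.0225, 0.089]
tool_rot: [0.0, 0.989, 0.148, 0.0]
contact_force: [-0.6, 0.5, -0.7]
gripper_width: 0.142
t 14.8 pos [0.5351 0.0225 0.089 ] th 17.05 F [-0.6  0.5 -0.7] w 0.142
-> tx ty tz yaw [ 2.4 -2.8  1.   0.1]
top head x,y -8.4 10.4 -8.5 10.1 41
-38 2 y [-17.0, -15.0] z med 81.9 84.2
-32 4 y [-18.0, -18.0, -16.0, -15.0] z med 86.5 87.4
-26 3 y [-6.0, 4.0, 6.0] z med 80.6 80.9
-20 3 y [-13.0, -6.0, -2.0] z med 79.8 80.4
-14 8 y [-24.0, -17.0, -13.0, -7.0, 2.0, 6.0, 12.0, 16.0] z med 79.5 81.5
-8 10 y [-22.0, -20.0, -17.0, -7.0, -5.0, 1.0, 2.0, 7.0, 8.0, 21.0] z med 91.8 95.2
-2 10 y [-21.0, -8.0, -7.0, -6.0, -1.0, -0.0, 2.0, 9.0, 10.0, 17.0] z med 91.3 96.0
reel top z 75.93873317311792 246
side head x,y -11.2 8.1 -11.4 7.1 47
-50 13 y [-12.0, -11.0, -11.0, -11.0, -10.0, -10.0, -10.0, 1.0, 1.0, 3.0, 3.0, 3.0, 4.0] z med 87.4 89.7
-44 11 y [-15.0, -15.0, -14.0, -14.0, -11.0, -11.0, 1.0, 2.0, 3.0, 4.0, 9.0] z med 88.3 92.1
-38 13 y [-18.0, -17.0, -17.0, -16.0, -16.0, -12.0, 5.0, 5.0, 5.0, 8.0, 8.0, 8.0, 10.0] z med 87.8 91.2
-32 4 y [-21.0, -16.0, 9.0, 13.0] z med 87.1 90.0
-26 10 y [-19.0, -16.0, -11.0, -9.0, -1.0, 4.0, 7.0, 10.0, 10.0, 13.0] z med 79.2 81.1
-20 6 y [-19.0, -14.0, 0.0, 14.0, 14.0, 17.0] z med 79.8 80.2
-14 12 y [-10.0, -6.0, -6.0, -2.0, 1.0, 2.0, 2.0, 4.0, 10.0, 10.0, 22.0, 22.0] z med 92.0 95.4
-8 20 y [-10.0, -8.0, -8.0, -8.0, -7.0, -7.0, -6.0, -5.0, -5.0, -4.0, -3.0, -2.0, -2.0, -0.0, 1.0, 7.0, 10.0, 20.0, 23.0, 24.0] z med 84.2 95.7
-2 9 y [-19.0, -9.0, -7.0, -7.0, -6.0, -6.0, -5.0, -5.0, -5.0] z med 86.0 95.5
reel top z 76.55183718965247 237
```

View pics/c5.png

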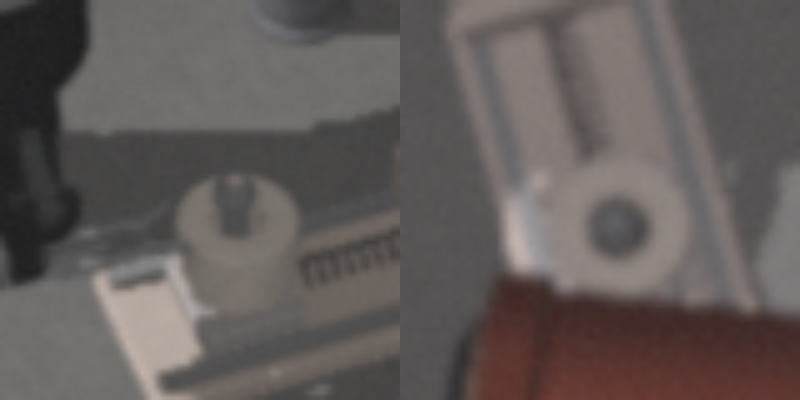

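The side crop shows the clip legs pointing at the neck at (150,235), but the depth data put the clip about 2.4 mm to the right of the axis and 2 mm high. Correct that and approach to just short of the shank.

```bash
python3 -m crank '[0,-1.5,1,0,0,0,-2.4,1.8,0,0,5,-2.4,1.8,0,0,11,-2.4,1.8,0,0,17,-2.4,1.8,0,0,23,-2.4,1.8,0,0,28,-2.4,1.8,0,0,31,-2.4,1.8,0,0,32,-2.4,1.8,0,0,32,-2.4,1.8,0,0]'
python3 - <<'E'
from h import *
for i in range(3):
    p,d=vision.grab_frame("side")
    P,th,s=pose();q=P[:2]-[.635,.0565];a=np.radians(17)
    print(P.round(4),"x,y mm",(1e3*(q@[np.cos(a),np.sin(a)])).round(1),(1e3*(q@[-np.sin(a),np.cos(a)])).round(1),np.degrees(th).round(2),np.round(s["contact_force"],1))
rel("side","side6.png")
p=cv2.imread("pics/side6.png");cv2.imwrite("pics/c6.png",cv2.resize(p[190:250,285:365],(800,600),interpolation=cv2.INTER_CUBIC))
E
```

```text
time: 15.9
tool_pos: [0.5649, 0.0342, 0.0869]
tool_rot: [-0.0, 0.989, 0.148, -0.0]
contact_force: [0.8, -0.3, -0.9]
gripper_width: 0.141
[0.5647 0.0341 0.0869] x,y mm -73.7 -0.8 17.04 [ 0.1 -0.1 -0.6]
[0.5647 0.0342 0.0869] x,y mm -73.8 -0.8 17.04 [-0.  -0.9 -0.9]
[0.5646 0.0341 0.0869] x,y mm -73.8 -0.8 17.04 [-0.1  0.5  0.1]
side head x,y -10.6 8.2 -10.4 7.2 43
-50 15 y [-13.0, -11.0, -11.0, -10.0, -10.0, -9.0, -7.0, -4.0, -2.0, 0.0, 1.0, 1.0, 6.0, 7.0, 9.0] z med 84.5 87.5
-44 17 y [-12.0, -12.0, -10.0, -10.0, -5.0, -2.0, -2.0, -1.0, -1.0, -1.0, -0.0, 4.0, 5.0, 5.0, 7.0, 9.0, 12.0] z med 85.1 88.9
-38 18 y [-12.0, -12.0, -11.0, -10.0, -9.0, -9.0, -8.0, -4.0, -1.0, -1.0, -1.0, 1.0, 4.0, 7.0, 8.0, 8.0, 9.0, 9.0] z med 85.5 87.2
-32 13 y [-14.0, -13.0, -12.0, -10.0, -10.0, -8.0, -6.0, -2.0, 6.0, 6.0, 7.0, 8.0, 10.0] z med 84.8 87.6
-26 15 y [-17.0, -13.0, -13.0, -11.0, -11.0, -11.0, -11.0, -11.0, 7.0, 7.0, 8.0, 8.0, 9.0, 9.0, 11.0] z med 85.0 87.9
-20 17 y [-22.0, -17.0, -12.0, -10.0, -8.0, -8.0, -8.0, -8.0, -7.0, 1.0, 1.0, 3.0, 4.0, 5.0, 5.0, 6.0, 6.0] z med 85.5 89.0
-14 20 y [-23.0, -12.0, -11.0, -9.0, -9.0, -8.0, -7.0, -5.0, -3.0, -2.0, 0.0, 4.0, 5.0, 5.0, 6.0, 6.0, 9.0, 15.0, 17.0, 18.0] z med 85.7 95.9
-8 18 y [-16.0, -15.0, -13.0, -11.0, -11.0, -10.0, -8.0, -7.0, -7.0, -7.0, -6.0, -5.0, -3.0, -2.0, -2.0, -2.0, -2.0, 7.0] z med 86.6 95.3
-2 15 y [-18.0, -15.0, -15.0, -15.0, -14.0, -13.0, -10.0, -10.0, -9.0, -8.0, -6.0, -5.0, -5.0, -4.0, 12.0] z med 85.4 95.4
reel top z 76.57034118400169 215
```

View pics/c6.png

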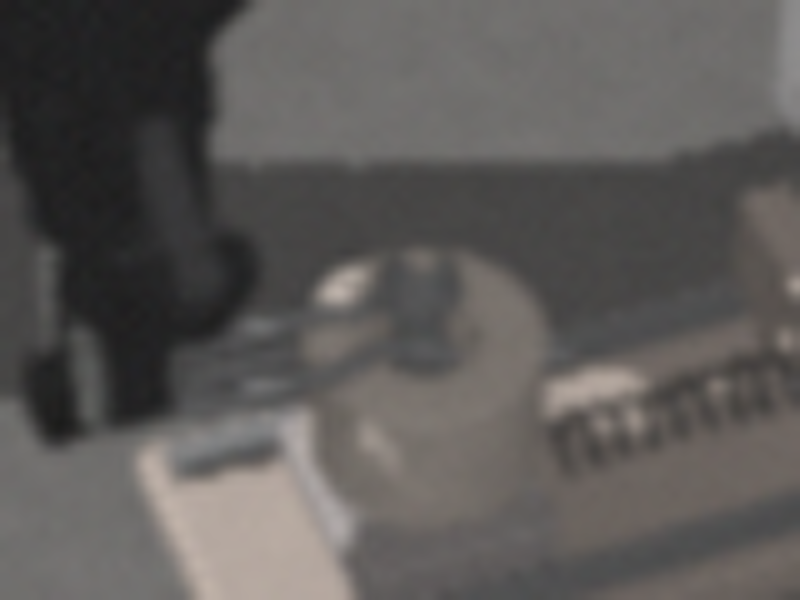

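The crop shows the legs straddling the neck at (370,330) just below the head, with lateral and height offsets within 1 mm. Starting the gentle push.

```bash
python3 -m crank '[2,0,0,0,0,4,0,0,0,0,6,0,0,0,0,8,0,0,0,0,10,0,0,0,0,12,0,0,0,0,14,0,0,0,0,15,0,0,0,0,15,0,0,0,0,15,0,0,0,0]'; python3 -m crank '[0.7,0,0,0,0,1.4,0,0,0,0,2.1,0,0,0,0,2.8,0,0,0,0,3.5,0,0,0,0,4.2,0,0,0,0,5,0,0,0,0,5,0,0,0,0,5,0,0,0,0,5,0,0,0,0]'
```

```text
time: 17.1
tool_pos: [0.5785, 0.0387, 0.0864]
tool_rot: [-0.0, 0.989, 0.148, -0.001]
contact_force: [-5.0, 0.3, -1.2]
gripper_width: 0.146
time: 18.1
tool_pos: [0.5827, 0.04, 0.0863]
tool_rot: [-0.0, 0.989, 0.148, -0.002]
contact_force: [-7.1, 0.6, -0.7]
gripper_width: 0.139
```

```bash
python3 -m crank '[0.5,0,0,0,0,1,0,0,0,0,1.5,0,0,0,0,2,0,0,0,0,2.5,0,0,0,0,3,0,0,0,0,3,0,0,0,0,3,0,0,0,0,3,0,0,0,0,3,0,0,0,0]'; python3 -m crank '[0.5,0,0,0,0,1,0,0,0,0,1.5,0,0,0,0,2,0,0,0,0,2,0,0,0,0,2,0,0,0,0,2,0,0,0,0,2,0,0,0,0,2,0,0,0,0,2,0,0,0,0]'
```

```text
time: 19.1
tool_pos: [0.5851, 0.0407, 0.0861]
tool_rot: [-0.0, 0.989, 0.148, -0.002]
contact_force: [-7.1, 0.4, -0.1]
gripper_width: 0.141
time: 20.1
tool_pos: [0.5868, 0.0413, 0.086]
tool_rot: [-0.0, 0.989, 0.148, -0.003]
contact_force: [-8.0, -0.3, 0.7]
gripper_width: 0.141
```

```bash
python3 -m crank '[0.5,0,0,0,0,1,0,0,0,0,1.5,0,0,0,0,2,0,0,0,0,2,0,0,0,0,2,0,0,0,0,2,0,0,0,0,2,0,0,0,0,2,0,0,0,0,2,0,0,0,0]'
```

```text
time: 21.1
tool_pos: [0.5918, 0.0421, 0.0875]
tool_rot: [0.0, 0.989, 0.148, 0.002]
contact_force: [-2.6, 1.1, -0.1]
gripper_width: 0.141
```

Run:
```python
from h import *
for i in range(4):
    vision.grab_frame("side");P,th,s=pose();q=P[:2]-[.635,.0565];a=np.radians(17)
    print("x,y mm",(1e3*(q@[np.cos(a),np.sin(a)])).round(1),(1e3*(q@[-np.sin(a),np.cos(a)])).round(1),np.round(s["contact_force"],1))
rel("side","side7.png")
```

```text
x,y mm -45.9 -1.1 [-3.5  0.8 -1.3]
x,y mm -46.1 -1.1 [-3.   0.5  1.1]
x,y mm -46.2 -1.1 [-3.2 -0.4  1. ]
x,y mm -46.3 -1.1 [-3.6  0.5  0.2]
side head x,y -7.7 9.9 -10.4 6.1 45
-44 2 y [-17.0, -10.0] z med 90.7 95.4
-38 3 y [-13.0, -9.0, -7.0] z med 84.5 93.7
-32 13 y [-12.0, -10.0, -10.0, -8.0, -8.0, -7.0, -2.0, -2.0, 0.0, 1.0, 2.0, 5.0, 6.0] z med 85.4 88.5
-26 13 y [-12.0, -11.0, -11.0, -10.0, -9.0, -4.0, -4.0, -2.0, -2.0, -1.0, 5.0, 6.0, 6.0] z med 86.3 88.1
-20 16 y [-13.0, -12.0, -11.0, -11.0, -9.0, -9.0, -5.0, -2.0, -2.0, -0.0, 2.0, 5.0, 5.0, 6.0, 7.0, 8.0] z med 85.3 87.8
-14 23 y [-16.0, -15.0, -12.0, -12.0, -11.0, -10.0, -10.0, -9.0, -7.0, -3.0, -2.0, -2.0, -2.0, -2.0, -1.0, 0.0, 5.0, 5.0, 6.0, 8.0, 9.0, 9.0, 9.0] z med 85.6 88.4
-8 27 y [-15.0, -13.0, -12.0, -11.0, -11.0, -10.0, -9.0, -8.0, -8.0, -7.0, -6.0, -5.0, -4.0, -4.0, -4.0, -3.0, -3.0, -3.0, -2.0, -1.0, -1.0, 1.0, 1.0, 3.0, 4.0, 5.0, 8.0] z med 88.6 95.5
-2 17 y [-23.0, -21.0, -11.0, -11.0, -11.0, -10.0, -10.0, -10.0, -10.0, -9.0, -9.0, -9.0, -8.0, -7.0, -6.0, -4.0, 1.0] z med 86.0 95.7
reel top z 76.58394530884982 166
```

Snapped: force fell from 8 to 3 N. Easing back so the carriage returns, and lowering the clip a little toward the reel.

```bash
python3 -m crank '[-1,0,0,0,0,-2,0,0,0,0,-3,0,0,0,0,-4,0,0,0,0,-5,0,0,0,0,-5,0,1,0,0,-5,0,2,0,0,-5,0,3,0,0,-5,0,3,0,0,-5,0,3,0,0]'
```

```text
time: 22.35
tool_pos: [0.5858, 0.0406, 0.0839]
tool_rot: [0.0, 0.989, 0.148, -0.0]
contact_force: [0.2, 0.5, -1.0]
gripper_width: 0.146
```

```bash
python3 -m crank '[0,0,0,0,20,0,0,0,0,30,0,0,0,0,50,0,0,0,0,60,0,0,0,0,60,0,0,-10,0,60,0,0,-30,0,60,0,0,-60,0,60,-30,0,-100,0,60,-60,0,-130,0,60]'; python3 -m crank '[-40,0,0,0,60,-80,0,0,0,60,-120,0,0,0,60,-120,0,0,0,60,-120,0,0,0,60,-120,0,0,0,60,-120,0,0,0,60,-120,0,0,0,60,-120,0,0,0,60,-120,0,0,0,60]'
python3 - <<'E'
from h import *
rel("side","side8.png");rel("top","top8.png")
p=cv2.imread("pics/side8.png");q=cv2.imread("pics/top8.png")
cv2.imwrite("pics/c8.png",np.hstack([cv2.resize(p[180:260,280:360],(400,400),interpolation=2),cv2.resize(q[205:265,265:325],(400,400),interpolation=2)]))
E
```

```text
time: 23.35
tool_pos: [0.5287, 0.0229, 0.2172]
tool_rot: [0.0, 0.989, 0.149, 0.001]
contact_force: [0.6, -0.3, 0.7]
gripper_width: 0.604
time: 24.35
tool_pos: [0.414, -0.012, 0.2138]
tool_rot: [-0.0, 0.989, 0.148, -0.0]
contact_force: [0.8, -0.1, -0.7]
gripper_width: 0.602
side head x,y -10.2 15.0 -14.4 10.5 52
-50 19 y [-8.0, -8.0, -7.0, -7.0, -7.0, -7.0, -5.0, -5.0, -5.0, -3.0, -3.0, -1.0, -0.0, 1.0, 1.0, 2.0, 2.0, 5.0, 5.0] z med 89.8 92.8
-44 15 y [-8.0, -8.0, -7.0, -7.0, -7.0, -6.0, -6.0, -6.0, -5.0, -5.0, -2.0, -1.0, 0.0, 5.0, 5.0] z med 87.1 92.8
-38 12 y [-11.0, -9.0, -9.0, -9.0, -6.0, -3.0, -2.0, -0.0, 4.0, 7.0, 7.0, 8.0] z med 80.8 82.9
-32 17 y [-12.0, -10.0, -9.0, -8.0, -7.0, -3.0, -2.0, -1.0, -1.0, 1.0, 5.0, 5.0, 6.0, 7.0, 7.0, 7.0, 8.0] z med 80.9 85.9
-26 22 y [-17.0, -17.0, -16.0, -13.0, -11.0, -11.0, -10.0, -10.0, -8.0, -6.0, -2.0, -2.0, -2.0, -1.0, -0.0, 1.0, 4.0, 4.0, 7.0, 8.0, 11.0, 15.0] z med 81.3 85.3
-20 19 y [-13.0, -11.0, -11.0, -9.0, -9.0, -9.0, -2.0, -1.0, -0.0, 0.0, 1.0, 1.0, 1.0, 6.0, 8.0, 8.0, 9.0, 10.0, 17.0] z med 83.0 85.8
-14 29 y [-22.0, -22.0, -12
[... 717 characters left out ...]
med 81.1 88.3
-32 10 y [-10.0, -10.0, -8.0, -6.0, -2.0, -2.0, 0.0, 8.0, 9.0, 11.0] z med 79.5 82.9
-26 10 y [-9.0, -7.0, -6.0, -1.0, 1.0, 2.0, 7.0, 8.0, 9.0, 10.0] z med 80.9 86.9
-20 15 y [-11.0, -10.0, -8.0, -8.0, -3.0, -2.0, -1.0, -0.0, 0.0, 2.0, 7.0, 8.0, 10.0, 11.0, 15.0] z med 83.1 86.5
-14 18 y [-20.0, -12.0, -10.0, -10.0, -9.0, -8.0, -7.0, -2.0, 0.0, 1.0, 1.0, 8.0, 9.0, 10.0, 11.0, 11.0, 17.0, 19.0] z med 82.4 86.5
-8 15 y [-19.0, -11.0, -10.0, -9.0, -9.0, -7.0, -4.0, -1.0, 2.0, 7.0, 7.0, 8.0, 9.0, 10.0, 12.0] z med 88.0 96.0
-2 17 y [-24.0, -21.0, -18.0, -13.0, -11.0, -8.0, -8.0, -5.0, -1.0, -0.0, 1.0, 2.0, 8.0, 9.0, 10.0, 11.0, 21.0] z med 90.6 95.8
reel top z 75.78422986232387 193
```

View pics/c8.png

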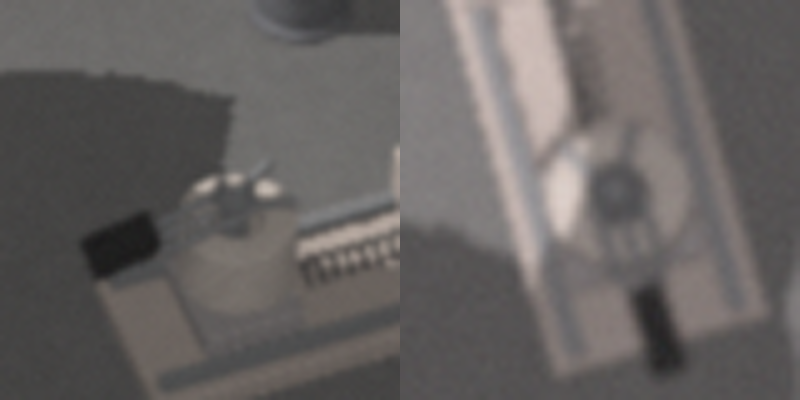

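Run:
```python
from h import *
a=np.radians(17);R=np.array([[np.cos(a),np.sin(a)],[-np.sin(a),np.cos(a)]])
for i in range(2):
  for cam in("side","top"):
    p,d=vision.grab_frame(cam);W=world(cam,d,np.ones(d.shape,bool));col=p[d>0].max(1)
    q=1e3*(W[:,:2]-[.635,.0565])@R.T;z=1e3*W[:,2]
    k=(abs(q[:,0]+53)<28)&(abs(q[:,1])<12)&(z>78)&(z<105)&(col<45)
    f=np.polyfit(q[k,0],z[k],1)
    h=(np.hypot(*q.T)<14)&(z>92)
    hx=q[h,0]; print(cam,k.sum(),"grip x",np.percentile(q[k,0],[2,98]).round(1),"y",np.percentile(q[k,1],[2,98]).round(1),"z",np.percentile(z[k],[2,50,98]).round(1),"head mean",q[h].mean(0).round(1))
    for lo,hi in((-34,-26),(-26,-18),(-18,-11)):
        k=(q[:,0]>lo)&(q[:,0]<hi)&(abs(q[:,1])<13)&(z>78)&(z<90);print("  leg",lo,np.percentile(z[k],[50,85]).round(1))
```

```text
side 101 grip x [-72.  -42.3] y [-10.1   4.8] z [78.4 87.1 93.1] head mean [-2.6 -3.8]
  leg -34 [81.7 82.5]
  leg -26 [82.5 84.7]
  leg -18 [84.2 85.7]
top 16 grip x [-67.5 -44.3] y [-2.8  1.5] z [83.3 87.2 93.1] head mean [0.8 0.3]
  leg -34 [81.1 82.6]
  leg -26 [82.1 84.8]
  leg -18 [81.9 85.9]
side 99 grip x [-72.1 -42.4] y [-9.5  4.7] z [78.7 87.3 92.5] head mean [-2.8 -3.1]
  leg -34 [81.6 82.6]
  leg -26 [83.4 84.5]
  leg -18 [84.1 85.3]
top 16 grip x [-68.2 -45.1] y [-2.7  1.5] z [82.  87.1 90.5] head mean [0.3 0.8]
  leg -34 [80.5 81.7]
  leg -26 [81.5 85.7]
  leg -18 [84.9 86.4]
```

```bash
python3 -c "
from h import *
print(order.job_done())"
```

```text
the job is handed in; nothing more can be done
None
```

The reel is on the spindle's collar and the large black clip is locked on the neck above it. I handed the job in at about 25 s of the 64 s allowed; the hand-in gave no verdict.

- **Reel:** I gripped it by its rim and lowered it over the spindle with no measurable contact force. Its top measured about 76 mm afterwards (nominal 76), in line with the spindle.
- **Clip:** I lined it up with the stand and pushed in small steps. The push rose to about 8 N, with the carriage estimated at about 14–15 mm of give, then dropped to about 3 N as the clip snapped past its throat. I backed off until the force was about zero and then let go.
- **Last checks:**
  - The clip did not move between two looks about 0.1 s apart.
  - Its seat is within about 2 mm of the spindle axis. That is inferred from the grip's position, because the seat itself is hidden under the head.
  - It leans about 0.2 rad because the grip is the heavy end; the limit is 0.35. The seat is roughly 3 to 4 mm above the middle of the neck, against a limit of 6.5 mm.
  - The arm is clear of everything. I never moved near the other things, but I didn't re-measure where they are.
- **Disagreement:** The two cameras differed by 2–4 mm on the spindle's position. I worked from a value in between, and the gentle forces during both fits support it.

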